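# Clip a tube carrier into a mixer's sprung jaws

### The job

Clip the tube carrier into the mixer: push one end of its plate under the lip of either sprung jaw until there is room to lower its other end inside the facing jaw, lower it onto the ledge, and ease it back so that it ends level, held under both lips and centred between the two springs. Open the jaw with the carrier, not with the fingers, and be gentle: neither jam a jaw against its stop, nor press hard on the jaws, nor let the springs snap the carrier across; keep the tubes upright to within a moderate lean, leave the other things on the bench alone and let go at the end.

Things in the scene. Friction and masses are not known exactly. Their poses are not given: they have to be found in the camera images.
- carrier: grey tube carrier, 0.28 kg, on the bench: plate 60 (x) x 130 (y) x 6 mm with a block 40 (x) x 64 (y) mm on its middle, 6 to 36 mm above the underside, to be gripped across its 40 mm (firmly, 80 N; at 40 N it can pitch in the grip); eight capped tubes fixed in it rise to 62 mm. The plate's two bare y ends, 33 mm each, go into the jaws, either way round. Origin: centre of the underside.
- mixer: tube mixer, white housing 125 (x) x 270 (y) x 42 mm, fixed to the bench; origin: centre of its underside, z up. On it an aluminium carriage, 90 x 216 mm, top 52 mm above the bench, bears two equal sprung steel jaws, face to face along the mixer's y, 70 mm wide in x. The clipped-in carrier's underside lies on both ledges, its y along the mixer's y.
- mid (a point): point fixed on the mixer, 59 mm above its origin (height of the jaw ledges' tops), axes as the mixer's. The carriage was stopped and braked anywhere on its rail: the middle between the jaws lies up to 15 mm to either side of this point along the mixer's y (by how much is not measured). In x it is true. With the jaws at rest their back walls are 122 mm apart, 8 mm less than the plate.
- jaw_l (a joint): travel of the jaw at the mixer's +y end: 0 at rest, grows as it is pushed outwards (+y), hard stop at 0.017 m. Each jaw: a back wall; a ledge 14 mm inwards from the wall, top 59 mm above the bench; a lip 5 mm inwards from the wall, underside 69 mm, top 72 mm above the bench (slot 10 mm high). Back wall's top: 73 mm above the bench.
- jaw_r (a joint): same for the jaw at the mixer's -y end (grows as it is pushed to -y). Each jaw's spring: 1.8 N at 0, 0.45 N more per mm (3.6 N at 4 mm, 7.7 N at 13, 9.5 N at 17), little friction. With one jaw pushed over 13 mm the plate's far end clears the facing lip; clipped in and let go, the carrier holds both about 4 mm open.
- tube_rack: bystander, leave alone: white tube rack block 100 x 75 x 45 mm with four capped tubes, no flange; origin under its middle
- pen_box: bystander, leave alone: black square pen box 70 x 70 x 90 mm with tools standing in it; origin under its middle
- gel_bottle: bystander, leave alone: clear round bottle, 60 mm across, 150 mm tall; origin under its middle
- sample_pot: bystander, leave alone: white cup, 52 mm across the rim, 70 mm tall; origin under its middle
- tip_box: bystander, leave alone: clear box 120 x 85 mm, 62 mm tall with its lid; origin under its middle
- stapler: bystander, leave alone: stapler 130 mm long, 40 mm tall; origin under its middle
- mouse: bystander, leave alone: round computer mouse, 62 mm across; origin under its middle
There are look-alikes about, which are no part of the job. Leave any turquoise look-alike of the carrier alone.

How it is judged:
On the way:
1. one end of the carrier has pushed one of the jaws outwards by more than 11 mm (((value of joint jaw_l above 0.011 m and contact force between carrier and jaw_l above 1 N) or (value of joint jaw_r above 0.011 m and contact force between carrier and jaw_r above 1 N))), for 0.1 s.
At the end, for the whole second after the job is handed in: Both jaws stand 2.5 to 5.5 mm open with the carrier between them (so it is centred to about 1.5 mm), its underside on the ledges (56 to 61.5 mm above the mixer's underside), level to 0.04 rad, along the mixer's y axis to 0.07 rad, within 8 mm of the mixer's middle line, at rest (value of joint jaw_l between 0.0025 and 0.0055 m and value of joint jaw_r between 0.0025 and 0.0055 m and z of carrier in the frame of mixer between 0.056 and 0.0615 m and x of carrier in the frame of mixer between -0.008 and 0.008 m and angle between carrier's own z axis and vertical below 0.04 rad and angle between the y axis of carrier and the y axis of mixer, either way round below 0.07 rad and linear speed of carrier below 0.01 m/s); the robot touches nothing.
It fails at once if the carrier presses on a jaw with more than 20 N (contact force between carrier and jaw_l above 20 N or contact force between carrier and jaw_r above 20 N).
It fails at once if the carrier snaps across: it moves faster than 0.12 m/s while it touches a jaw (linear speed of carrier above 0.12 m/s and (contact force between carrier and jaw_l above 0.5 N or contact force between carrier and jaw_r above 0.5 N)).
It fails at once if the robot itself pushes a jaw with more than 5 N (contact force between any of the arm, the fingers and jaw_l above 5 N or contact force between any of the arm, the fingers and jaw_r above 5 N).
It fails at once if the carrier leans by more than 0.7 rad (angle between carrier's own z axis and vertical above 0.7 rad).
It fails at once if a bystander is moved by more than 30 mm (distance of any of tube_rack, pen_box, gel_bottle, sample_pot, tip_box, stapler, mouse from where it was at the start of the episode above 0.03 m).
It also fails if it takes over 58 s, if anything falls off the work surface, if the arm or the gripper's body presses on something with over 40 N, if the wrist force passes 120 N, or if a joint passes its speed limit or range.

### The arm

A 6-joint arm with a two-finger parallel gripper is mounted at the origin on the work surface. World frame = base frame: x ahead of the robot, y to its left, z up, the work surface at z = 0. Lengths are in m, angles in rad, forces in N, time in s.
With the tool pointing down it reaches from about 0.3 to 0.775 m from the base axis. Payload 14.6 kg.
Tool frame: the origin (TCP) lies at the very end of the fingers, on their centre line; the grasp point (between the pads) lies 19 mm behind it (ctrl.grasp_offset is the distance from the TCP to the grasp point, in m); z points along the fingers, y is the line along which they close (so a half turn about z gives the same grasp; the last joint's range is limited). The gripper opens to 94 mm and grips with 3 to 60 N. Pads are 16 mm wide; open, the fingers measure 119 mm over their backs; the gripper's body (75 mm by 177 mm) begins 78 mm behind the grasp point.
Start: joints at [-1.186, 0.3, 1.521, -0, 1.321, -0.067], TCP at [0.24, -0.495, 0.205] pointing down, gripper open.
Joint ranges: [-3.03, 3.03], [-0.79, 2.21], [0.23, 2.52], [-1.04, 4.18], [0, 3.07], [-2.55, 2.55]. Speed limits (rad/s): [2.22, 2.22, 2.57, 3.14, 3.14, 3.14].

### API

Orientations are given as [roll, pitch, yaw] about the fixed x, y, z axes, in that order (R = Rz(yaw) Ry(pitch) Rx(roll)).
In Python, from station import ctrl gives the robot as it stands.
- The arm moves only by the tool step_arm, never from a script. Its argument "plan" is a list that holds one entry, the list of rows, each a list of 6 numbers: the shift along the tool's x, y, z in units of 30 mm (1.0 is 30 mm), then the turn, a rotation vector about the tool's x, y, z in units of 6 degrees (1.0 is 6 degrees). In form: [[[dx, dy, dz, wx, wy, wz], ...]]. A call has 1 to 8 rows; each row is the pose to reach, as a shift and turn from the pose commanded when the call began, along the tool's axes at that moment; what a row does not reach only later rows make up. A row lasts 1/12 s, in which the tool goes at most 41.7 mm and 7.16 degrees, less where a joint would pass 70% of its speed; a pose out of reach is approached as far as the arm can. A call with a gripper value outside its range is refused whole. "grip" is the opening, from 0 (shut) to 1 (fully open), set as the call begins (left out, the last holds). The fingers move at their own pace and stop on an object; "squeeze" is the grip in N (left out, the last holds). Time passes only in rows, so rows that repeat a pose let the fingers close. It gives the time, the measured TCP pose, the force, the opening and the grip force at its end, in the units of the state.
- ctrl.get_obs(): the state, without advancing time (a new reading comes with each control period).
- ctrl.camera(name): name is "scene" or "top" or "wrist"; returns the picture (384x512x3 uint8, red, green, blue); there is no depth.
- ctrl.camera_model(name): a dict with "intrinsics" (3x3 intrinsics, pixels), "R" (3x3) and "t" (3): a world point X has camera coordinates R X + t; the wrist camera has in their place "tool_from_camera" (4x4, takes a point from camera to tool coordinates, whose origin is the TCP and whose axes are the flange's). Camera axes: x right, y down, z forward; pixel columns grow to the right and rows downward; lengths in m; the calibration is good to about 2 mm. The wrist camera is an equidistant fisheye: a pixel r from the principal point sees the ray r / f radians off the axis. A picture is of the moment at which its call begins: read the wrist's pose just before it. camera_model takes no time and is no camera call.
- ctrl.hand_in(): hands the job in; it is judged then, once.
Trained networks look in the newest picture that a camera, given by its name, has taken for a name from the list of things; names that differ only in an ending like _2 or _b are one class to them, and where a whole thing is asked for, a point or a joint stands for the part that bears it (a point fixed in the world has none). Each returns a list of dicts, best first, with "confidence" (0 to 1); they miss things now and then, are a little off and sometimes report something else, mostly with a low value. They report only what shows in the picture. A call takes as long as a camera call. They do not tell look-alikes from the thing itself.
- ctrl.masks_of(query, camera): "pixels" (384x512 bool, what is visible of it) and "at" ([column, row] in pixels, amid what is visible of it).
- ctrl.place_of(query, camera): "at" ([column, row] in pixels: a listed point, or the origin of a listed thing).
The state is a dict: "time_s": time; "qpos": joint angles; "joint_vel": joint speeds; "tau": joint torques, N m; "ee_pos": TCP position; "eef_rot": TCP orientation; "force": force on the tool from outside, world axes, zero at the start; "moment": the same for the moment, N m; "grip_width": finger opening in m; "grip_force": force on a finger pad.
Only numpy, scipy, OpenCV 4.12 (cv2) and the standard library are available. Lean on these libraries where they do the work, as an engineer would, in place of code of your own. Each camera call takes 0.05 s, during which the arm holds its last target. There are 200 camera calls.

## Working session

There is one attempt and no reset: what is moved stays moved. The work goes in short steps, Python scripts to look and compute and a tool call to move; the robot and the scene stay as the last step left them, time stands still between calls to the robot, and variables do not carry over. Pictures are saved under pics/ and viewed, at most 10 in all, crops included, and the job is handed in when it is done.

Besides the shell and the picture viewer there is one more tool, called after "Emit:" by a JSON object that holds its "api" and its "payload". step_arm: Moves the arm, as the interface text tells. Its arguments: {"type":"object","properties":{"plan":{"type":"array","items":{"type":"array","items":{"type":"array","items":{"type":"number"}}}},"grip":{"type":"number"},"squeeze":{"type":"number"}},"required":["plan"]}

```bash
ls; mkdir -p pics; python3 - <<'E'
from station import ctrl
import cv2,numpy as np
a=ctrl.camera("top");b=ctrl.camera("scene")
cv2.imwrite("pics/a.png",cv2.cvtColor(np.vstack([a,b]),cv2.COLOR_RGB2BGR)[:, :])
for c in("top","scene"):
    m=ctrl.camera_model(c);print(c,np.round(m["intrinsics"],1).tolist(),np.round(m["R"],3).tolist(),np.round(m["t"],3).tolist())
    for q in("carrier","mixer","mid"):
        print(q,[(np.round(d["at"],1).tolist(),round(d["confidence"],2)) for d in ctrl.place_of(q,c)])
o=ctrl.get_obs();print({k:np.round(v,3).tolist() for k,v in o.items()})
im=np.vstack([a,b]);im=cv2.resize(im,(400,600));
cv2.imwrite("pics/top.png",cv2.cvtColor(cv2.resize(a,(800,600)),cv2.COLOR_RGB2BGR))
cv2.imwrite("pics/scene.png",cv2.cvtColor(cv2.resize(b,(800,600)),cv2.COLOR_RGB2BGR))
E
```

```text
pics
top [[409.4, 0.0, 258.0], [0.0, 409.4, 193.9], [0.0, 0.0, 1.0]] [[0.026, -1.0, 0.006], [-0.996, -0.026, -0.08], [0.081, -0.004, -0.997]] [-0.036, 0.555, 1.559]
carrier [([204.0, 207.9], 0.91)]
mixer [([312.4, 205.5], 0.71)]
mid [([315.1, 203.4], 0.62)]
scene [[369.4, 0.0, 253.1], [0.0, 369.4, 189.4], [0.0, 0.0, 1.0]] [[-0.851, 0.524, 0.011], [0.419, 0.693, -0.587], [-0.316, -0.495, -0.81]] [0.483, -0.212, 1.343]
carrier [([307.7, 230.8], 0.92), ([251.5, 201.0], 0.58)]
mixer [([231.5, 145.3], 0.78), ([230.6, 276.7], 0.35)]
mid [([227.8, 134.3], 0.95)]
{'time_s': 0.4, 'qpos': [-1.186, 0.3, 1.521, -0.0, 1.321, -0.067], 'joint_vel': [0.0, -0.001, -0.001, 0.001, 0.001, 0.0], 'tau': [-0.0, -53.12, -35.261, 0.071, 0.022, -0.0], 'ee_pos': [0.24, -0.495, 0.205], 'eef_rot': [-3.141, 0.0, 0.452], 'force': [0.258, 0.154, -0.226], 'moment': [-0.054, -0.032, -0.026], 'grip_force': 0.0, 'grip_width': 0.094}
```

View pics/top.png

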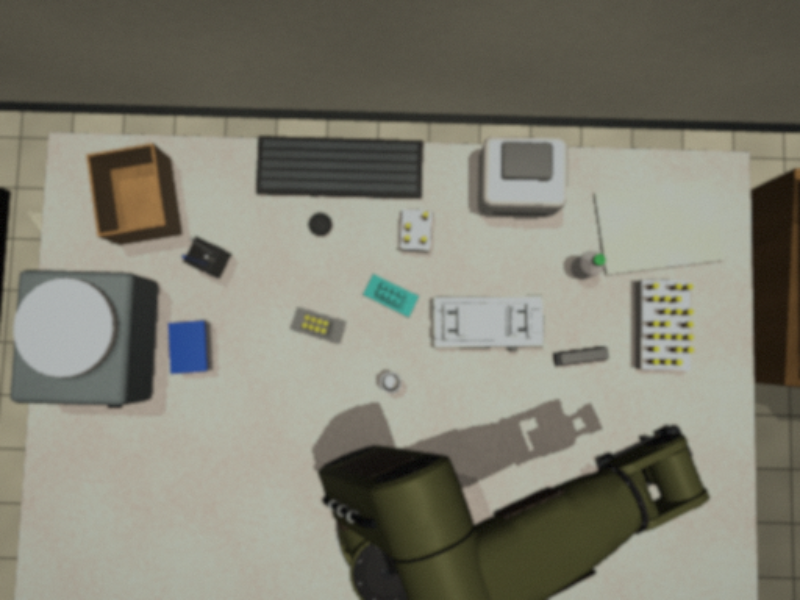

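View pics/scene.png

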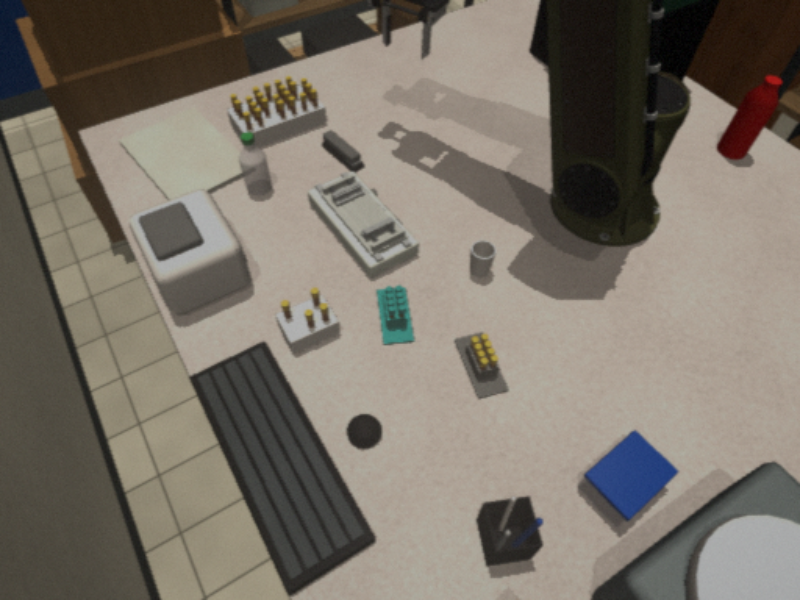

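The top view shows two candidates for the carrier. The grey plate with yellow-capped tubes is at (204,208) native and the turquoise one is at (250,189). The grey one fits the description and turquoise is excluded. The mixer is at (312,206) with its long axis roughly along world y, and the sample pot is at (249,243).

```bash
cat > h.py <<'E'
from station import ctrl
import cv2,numpy as np
from scipy.spatial.transform import Rotation as Ro
def ray(cam,p):
    m=ctrl.camera_model(cam);K=m["intrinsics"];v=np.array([(p[0]-K[0][2])/K[0][0],(p[1]-K[1][2])/K[1][1]])
    if cam=="wrist":
        th=np.hypot(*v);d=np.r_[v/max(th,1e-9)*np.sin(th),np.cos(th)]
        o=ctrl.get_obs();T=np.eye(4);T[:3,:3]=Ro.from_euler("xyz",o["eef_rot"]).as_matrix();T[:3,3]=o["ee_pos"]
        T=T@np.array(m["tool_from_camera"]);return T[:3,3],T[:3,:3]@d
    R=np.array(m["R"]);return -R.T@np.array(m["t"]),R.T@np.r_[v,1]
def at(cam,p,z):
    o,d=ray(cam,p);return o+d*(z-o[2])/d[2]
def proj(cam,X):
    m=ctrl.camera_model(cam);K=np.array(m["intrinsics"])
    if cam=="wrist":
        o=ctrl.get_obs();T=np.eye(4);T[:3,:3]=Ro.from_euler("xyz",o["eef_rot"]).as_matrix();T[:3,3]=o["ee_pos"]
        c=(np.linalg.inv(T@np.array(m["tool_from_camera"]))@np.r_[X,1])[:3]
        r=np.hypot(c[0],c[1]);th=np.arctan2(r,c[2]);v=c[:2]/max(r,1e-9)*th
        return K[:2,:2]@v+K[:2,2]
    c=np.array(m["R"])@X+np.array(m["t"]);return (K@c)[:2]/c[2]
def rect(cam,q,z,i=0):
    d=ctrl.masks_of(q,cam)[i];c=cv2.findContours(d["pixels"].astype(np.uint8),0,1)[0]
    c=max(c,key=cv2.contourArea).reshape(-1,2)
    P=np.array([at(cam,p,z)[:2] for p in c]);r=cv2.minAreaRect((P*1000).astype(np.float32))
    return d["confidence"],np.round(r[0],1),np.round(r[1],1),round(r[2],1)
E
python3 - <<'E'
from h import *
ctrl.camera("top");ctrl.camera("scene")
for c in("top","scene"):
    for q,z in(("carrier",.006),("mixer",.042)):print(c,q,rect(c,q,z))
for q in("carrier","mixer","mid","tube_rack","gel_bottle","sample_pot","tip_box","stapler","mouse","pen_box"):
    print(q,[(np.round(at("top",d["at"],.059 if q=="mid" else 0),3)[:2].tolist(),round(d["confidence"],2)) for d in ctrl.place_of(q,"top")])
print(np.round(at("scene",(227.8,134.3),.059),3),np.round(at("scene",(307.7,230.8),0),3))
m=ctrl.camera_model("wrist");print(m["intrinsics"],np.round(m["tool_from_camera"],3))
E
```

```text
top carrier (0.97, array([578.7,  11.2]), array([131.7,  60. ]), 65.9)
top mixer (0.84, array([ 511.4, -230.2]), array([133.4, 270.4]), 1.5)
scene carrier (0.96, array([577.3,  12.3]), array([137.7,  61. ]), 64.8)
scene mixer (0.97, array([ 522.5, -217.6]), array([141.9, 298.5]), 1.8)
carrier [([0.498, 0.189], 0.91), ([0.571, 0.024], 0.8)]
mixer [([0.518, -0.231], 0.61)]
mid [([0.527, -0.226], 0.76), ([0.491, 0.176], 0.44)]
tube_rack [([0.742, -0.045], 0.6)]
gel_bottle [([0.667, -0.462], 0.52)]
sample_pot [([0.358, -0.002], 0.54)]
tip_box [([0.436, 0.493], 0.88), ([0.651, 0.463], 0.49)]
stapler [([0.492, 0.184], 0.69), ([0.437, -0.447], 0.65)]
mouse [([0.361, 0.002], 0.64), ([0.741, 0.201], 0.63)]
pen_box [([0.662, 0.465], 0.67)]
[ 0.527 -0.23   0.059] [0.492 0.186 0.   ]
[[297.31863964   0.         259.11952551]
 [  0.         297.31863964 193.83984742]
 [  0.           0.           1.        ]] [[ 0.001 -0.963 -0.269  0.078]
 [ 1.     0.001  0.001 -0.   ]
 [-0.    -0.269  0.963 -0.18 ]
 [ 0.     0.     0.     1.   ]]
```

```bash
cat >> h.py <<'E'
def to(pos,yaw,tilt=None):
    "delta (units) from present to target with tool down at yaw"
    o=ctrl.get_obs();R=Ro.from_euler("xyz",o["eef_rot"]);G=Ro.from_euler("xyz",[np.pi,0,yaw])
    if tilt is not None: G=Ro.from_rotvec(tilt)*G
    d=R.inv().apply(np.array(pos)-o["ee_pos"])/.03;w=(R.inv()*G).as_rotvec()/np.radians(6)
    print("delta",np.round(d,3).tolist(),np.round(w,3).tolist())
E
python3 - <<'E'
from h import *
ctrl.camera("top");ctrl.camera("scene")
for c in("top","scene"):
    for i in range(len(ctrl.masks_of("carrier",c))):print(c,i,rect(c,"carrier",.02,i))
to([.44,.187,.30],0.)
to([.44,.187,.30],-.3)
E
```

```text
top 0 (0.68, array([577.8,   9.9]), array([128.3,  59.1]), 64.9)
top 1 (0.57, array([497.3, 186.1]), array([126.8,  58.2]), 74.6)
scene 0 (0.77, array([503. , 198.9]), array([131.3,  67.5]), 75.3)
scene 1 (0.67, array([584.5,  23.4]), array([128.8,  56.7]), 65.1)
delta [15.916, -17.539, -3.152] [0.0, 0.0, 4.314]
delta [15.916, -17.539, -3.152] [0.0, 0.0, 7.179]
```

```bash
python3 -c "
from h import *
to([.497,.186,.28],1.302)"
```

```text
delta [17.611, -16.68, -2.486] [0.0, 0.0, -8.119]
```

Emit:
{"api": "step_arm", "payload": {"plan": [[[17.6, -16.7, -2.5, 0, 0, -8.1], [17.6, -16.7, -2.5, 0, 0, -8.1], [17.6, -16.7, -2.5, 0, 0, -8.1], [17.6, -16.7, -2.5, 0, 0, -8.1], [17.6, -16.7, -2.5, 0, 0, -8.1], [17.6, -16.7, -2.5, 0, 0, -8.1], [17.6, -16.7, -2.5, 0, 0, -8.1], [17.6, -16.7, -2.5, 0, 0, -8.1]]]}}

```text
time_s: 2.27
ee_pos: [0.357, -0.1826, 0.2401]
eef_rot: [3.141, 0.0, 1.306]
force: [0.7, -0.7, -0.3]
grip_width: 0.0937
grip_force: 0.0
```

```bash
python3 -c "
from h import *
print(ctrl.get_obs()['ee_pos'],ctrl.get_obs()['eef_rot'])
to([.497,.186,.28],1.302)"
```

```text
[ 0.35698443 -0.18259514  0.24006098] [3.14089121e+00 2.27656135e-04 1.30626088e+00]
delta [13.079, 1.293, -1.333] [0.007, 0.002, 0.041]
```

Emit:
{"api": "step_arm", "payload": {"plan": [[[13.1, 1.3, -1.3, 0, 0, 0], [13.1, 1.3, -1.3, 0, 0, 0], [13.1, 1.3, -1.3, 0, 0, 0], [13.1, 1.3, -1.3, 0, 0, 0], [13.1, 1.3, -1.3, 0, 0, 0], [13.1, 1.3, -1.3, 0, 0, 0], [13.1, 1.3, -1.3, 0, 0, 0], [13.1, 1.3, -1.3, 0, 0, 0]]]}}

```text
time_s: 2.93
ee_pos: [0.477, 0.1271, 0.2728]
eef_rot: [3.141, -0.0, 1.3]
force: [0.9, -0.5, 1.0]
grip_width: 0.0939
grip_force: 0.0
```

Emit:
{"api": "step_arm", "payload": {"plan": [[[2.0, 0.2, -0.2, 0, 0, 0], [2.0, 0.2, -0.2, 0, 0, 0], [2.0, 0.2, -0.2, 0, 0, 0], [2.0, 0.2, -0.2, 0, 0, 0]]]}}

```text
time_s: 3.27
ee_pos: [0.4984, 0.1815, 0.2779]
eef_rot: [-3.141, 0.001, 1.302]
force: [-0.4, 0.0, -0.2]
grip_width: 0.0941
grip_force: 0.0
```

```bash
python3 - <<'E'
from h import *
o=ctrl.get_obs();print(o['ee_pos'],o['eef_rot'])
a=ctrl.camera("wrist")
for i in range(len(ctrl.masks_of("carrier","wrist"))):print(rect("wrist","carrier",.006,i))
for d in ctrl.place_of("carrier","wrist"):print(d["at"],d["confidence"],at("wrist",d["at"],0))
X,Y=map(int,proj("wrist",np.array([.497,.186,.03])));print(X,Y)
c=a[max(0,Y-110):Y+110,max(0,X-140):X+140]
cv2.imwrite("pics/w1.png",cv2.cvtColor(cv2.resize(c,None,fx=2.7,fy=2.7),cv2.COLOR_RGB2BGR));print(c.shape)
E
```

```text
[0.49844214 0.18153248 0.2779048 ] [-3.14095377e+00  5.43125365e-04  1.30160089e+00]
(0.69, array([498.1, 189. ]), array([130.8,  60.8]), 73.7)
(0.66, array([577.9,  10.4]), array([132.,  67.]), 69.6)
(0.61, array([754.8, 192.2]), array([58.4, 64.2]), 78.0)
[257.5, 160.3] 0.71 [0.49698162 0.18540017 0.        ]
[329.4, 245.1] 0.57 [0.57757695 0.01089953 0.        ]
257 163
(220, 280, 3)
```

View pics/w1.png

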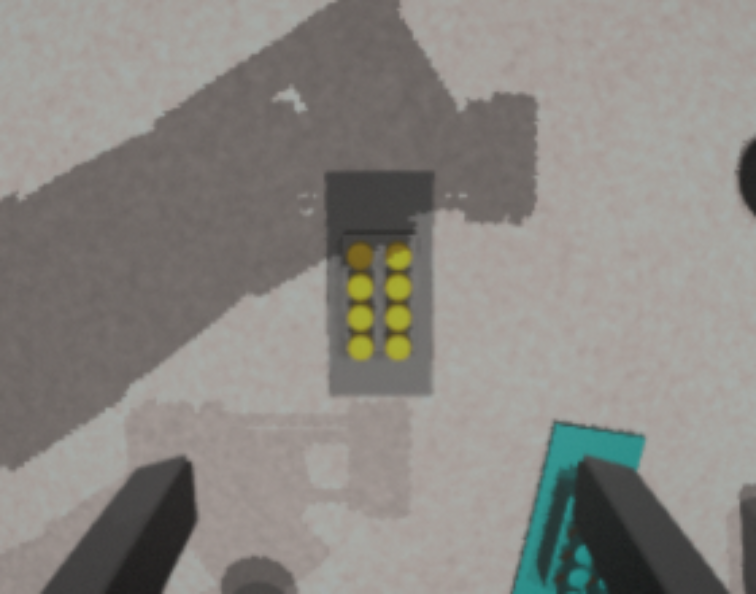

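```bash
python3 - <<'E'
from h import *
P=np.array([at("wrist",(117+x/2.7,53+y/2.7),.006)[:2] for x,y in((326,172),(433,172),(432,394),(329,394))])
print(P.round(4));r=cv2.minAreaRect((P*1000).astype(np.float32));print(r)
c=P.mean(0);v=P[0]+P[1]-P[2]-P[3];th=np.arctan2(v[1],v[0]);print(c,th)
to([*c,.06],th);to([*c,.0095],th)
E
```

```text
[[0.4866 0.259 ]
 [0.5441 0.2429]
 [0.5105 0.1184]
 [0.452  0.1346]]
((498.5347595214844, 188.66946411132812), (129.0800018310547, 60.63548278808594), 74.46614074707031)
[0.49830785 0.18871947] 1.3032746208936203
delta [0.272, -0.084, 7.288] [0.003, -0.002, -0.043]
delta [0.271, -0.085, 8.971] [0.003, -0.002, -0.043]
```

The crop confirms it: a grey plate with yellow caps, 129 x 60.6 mm by its corners at native pixels (238..277, 117..199). The turquoise one stands clear to the lower right.

Emit:
{"api": "step_arm", "payload": {"plan": [[[0.27, -0.08, 2, 0, 0, 0], [0.27, -0.08, 4, 0, 0, 0], [0.27, -0.08, 6, 0, 0, 0], [0.27, -0.08, 7.3, 0, 0, 0], [0.27, -0.08, 8.2, 0, 0, 0], [0.27, -0.08, 8.7, 0, 0, 0], [0.27, -0.08, 8.95, 0, 0, 0], [0.27, -0.08, 8.95, 0, 0, 0]]]}}

```text
time_s: 4.23
ee_pos: [0.496, 0.1882, 0.0059]
eef_rot: [-3.136, 0.004, 1.299]
force: [-1.0, 0.1, 0.1]
grip_width: 0.0941
grip_force: 0.0
```

Emit:
{"api": "step_arm", "payload": {"plan": [[[0, 0, 0, 0, 0, 0], [0, 0, 0, 0, 0, 0], [0, 0, 0, 0, 0, 0], [0, 0, 0, 0, 0, 0], [0, 0, 0, 0, 0, 0], [0, 0, 0, 0, 0, 0], [0, 0, 0, 0, 0, 0], [0, 0, 0, 0, 0, 0]]], "grip": 0.3, "squeeze": 60}}

```text
time_s: 4.9
ee_pos: [0.4985, 0.1895, 0.0101]
eef_rot: [3.141, -0.0, 1.3]
force: [-0.4, -0.1, 0.2]
grip_width: 0.0441
grip_force: 0.0
```

Emit:
{"api": "step_arm", "payload": {"plan": [[[0, 0, 0, 0, 0, 0], [0, 0, 0, 0, 0, 0], [0, 0, 0, 0, 0, 0], [0, 0, 0, 0, 0, 0], [0, 0, 0, 0, 0, 0], [0, 0, 0, 0, 0, 0]]], "grip": 0.0, "squeeze": 60}}

```text
time_s: 5.4
ee_pos: [0.4984, 0.1895, 0.01]
eef_rot: [-3.142, -0.0, 1.3]
force: [-2.4, -0.5, 4.0]
grip_width: 0.0401
grip_force: 60.0
```

```bash
python3 - <<'E'
from h import *
o=ctrl.get_obs();print(o["ee_pos"],o["eef_rot"],o["force"])
to([.50,.19,.25],1.3);to([.52,-.12,.25],1.59)
E
```

```text
[0.49838293 0.18953241 0.00995411] [-3.14151544e+00 -3.15021794e-05  1.30002131e+00] [-2.3953192  -0.5369906   4.00085894]
delta [0.03, 0.047, -8.002] [-0.001, -0.0, 0.0]
delta [-9.749, 3.453, -8.002] [-0.001, -0.0, -2.769]
```

Emit:
{"api": "step_arm", "payload": {"plan": [[[0, 0, -0.5, 0, 0, 0], [0, 0, -1.2, 0, 0, 0], [0, 0, -2.2, 0, 0, 0], [0, 0, -3.4, 0, 0, 0], [0, 0, -4.6, 0, 0, 0], [0, 0, -5.8, 0, 0, 0], [0, 0, -7, 0, 0, 0], [0, 0, -7, 0, 0, 0]]]}}

```text
time_s: 6.07
ee_pos: [0.5004, 0.1901, 0.2266]
eef_rot: [3.133, -0.005, 1.3]
force: [1.0, -0.1, -1.1]
grip_width: 0.0394
grip_force: 60.0
```

```bash
python3 - <<'E'
from h import *
o=ctrl.get_obs();print(o["ee_pos"],o["eef_rot"],o["force"])
to([.52,-.36,.22],1.59)
E
```

```text
[0.50039669 0.19006549 0.22655775] [ 3.13323478 -0.00521837  1.30002613] [ 0.9962526  -0.11623633 -1.13225621]
delta [-17.494, 5.533, 0.174] [0.086, -0.038, -2.769]
```

Emit:
{"api": "step_arm", "payload": {"plan": [[[-0.9, 0.3, 0, 0, 0, -0.2], [-2, 0.6, 0, 0, 0, -0.5], [-3.2, 1, 0, 0, 0, -0.8], [-4.4, 1.4, 0, 0, 0, -1.1], [-5.6, 1.8, 0, 0, 0, -1.4], [-6.8, 2.2, 0, 0, 0, -1.6], [-8, 2.5, 0, 0, 0, -1.8], [-9.2, 2.9, 0, 0, 0, -2.0]]]}}

```text
time_s: 6.73
ee_pos: [0.5076, -0.1015, 0.2187]
eef_rot: [-3.14, -0.0, 1.51]
force: [0.0, 0.5, -3.6]
grip_width: 0.0395
grip_force: 60.0
```

```bash
python3 - <<'E'
from h import *
o=ctrl.get_obs();print(o["ee_pos"],o["eef_rot"],o["force"])
to([.52,-.36,.22],1.59)
E
```

```text
[ 0.5076041  -0.10148148  0.21865593] [-3.14013679e+00 -2.17611960e-04  1.51048412e+00] [ 3.00892752e-03  5.31869717e-01 -3.61429286e+00]
delta [-8.577, 0.932, -0.048] [-0.014, -0.003, -0.759]
```

Emit:
{"api": "step_arm", "payload": {"plan": [[[-1.2, 0.1, 0, 0, 0, -0.2], [-2.4, 0.3, 0, 0, 0, -0.4], [-3.6, 0.4, 0, 0, 0, -0.6], [-4.8, 0.5, 0, 0, 0, -0.76], [-6, 0.65, 0, 0, 0, -0.76], [-7.2, 0.8, 0, 0, 0, -0.76], [-8.1, 0.9, 0, 0, 0, -0.76], [-8.5, 0.9, 0, 0, 0, -0.76]]]}}

```text
time_s: 7.4
ee_pos: [0.5189, -0.359, 0.2177]
eef_rot: [-3.14, -0.001, 1.587]
force: [-0.8, 0.3, -3.6]
grip_width: 0.0397
grip_force: 60.0
```

Emit:
{"api": "step_arm", "payload": {"plan": [[[0, 0, 0, 0, 0, 0], [0, 0, 0, 0, 0, 0], [0, 0, 0, 0, 0, 0], [0, 0, 0, 0, 0, 0]]]}}

```text
time_s: 7.73
ee_pos: [0.52, -0.3546, 0.2199]
eef_rot: [-3.142, -0.0, 1.59]
force: [-0.0, 0.2, -2.3]
grip_width: 0.0393
grip_force: 60.0
```

```bash
python3 - <<'E'
from h import *
o=ctrl.get_obs();print(o["ee_pos"],o["eef_rot"],o["force"])
a=ctrl.camera("wrist")
print(rect("wrist","mixer",.042),[(d["at"],d["confidence"],at("wrist",d["at"],.059)) for d in ctrl.place_of("mid","wrist")])
cv2.imwrite("pics/w2.png",cv2.cvtColor(cv2.resize(a,(800,600),interpolation=cv2.INTER_CUBIC),cv2.COLOR_RGB2BGR))
cv2.imwrite("pics/w2raw.png",cv2.cvtColor(a,cv2.COLOR_RGB2BGR))
E
```

```text
[ 0.52002425 -0.35457748  0.21988428] [-3.14158090e+00 -2.11437057e-04  1.59037989e+00] [-0.03147277  0.16629529 -2.34125261]
(0.68, array([ 460. , -216.9]), array([168.8,  25.7]), 89.8) []
```

View pics/w2.png

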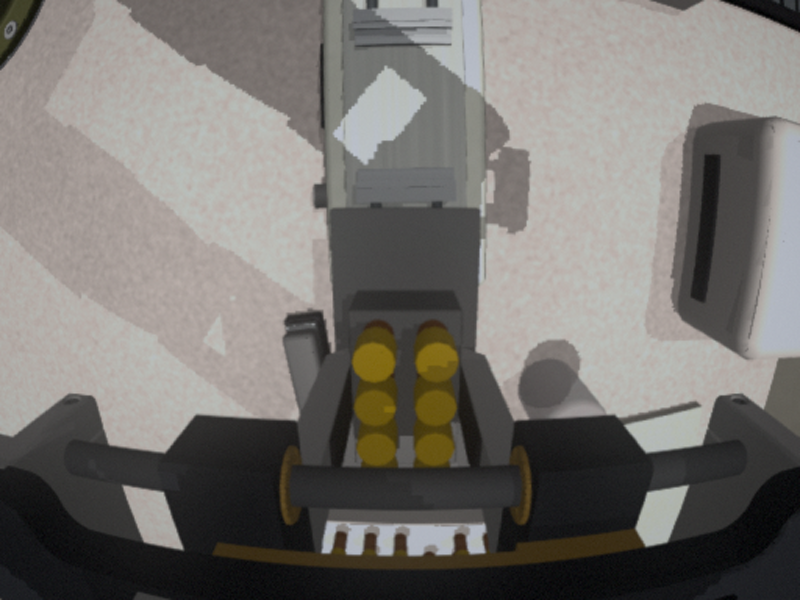

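Both jaws are visible, at viewed rows 10-45 (+y) and 168-207 (-y). The held carrier's +y plate edge is at row 208. I'll enlarge this to measure the jaws.

```bash
python3 - <<'E'
import cv2,numpy as np
a=cv2.imread("pics/w2raw.png")[0:145,195:320]
a=np.clip(255*(a/255.)**.6*1.1,0,255).astype(np.uint8)
cv2.imwrite("pics/w2c.png",cv2.resize(a,None,fx=4,fy=4,interpolation=cv2.INTER_LINEAR))
E
```

```text
(no output)
```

View pics/w2c.png

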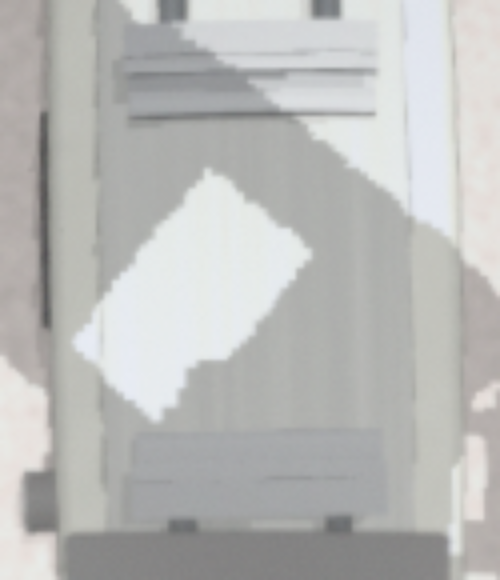

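```bash
python3 - <<'E'
from h import *
w=lambda x,y,z:at("wrist",(195+(x-1.5)/4,(y-1.5)/4),z)
print("cam",ray("wrist",(259,193))[0])
for n,x,y,z in[("-ledge",260,430,.059),("-lip",260,476,.072),("-ledgeL",135,430,.059),("-ledgeR",385,430,.059),
 ("+ledge",250,113,.059),("+ledge low",250,118,.055),("+lip",250,70,.072),("+lipL",125,70,.072),("+lipR",376,70,.072),("+ledgeL",130,114,.059),("+ledgeR",376,112,.059),("+52",250,50,.073),("+20",250,20,.073)]:
    print(n,w(x,y,z).round(4))
c=ctrl.camera_model("wrist")
# carrier edge at plate top: row 533, z of plate top in world
for zt in (.213,.216,.219):print("plate +y edge",w(68,534,zt).round(4),w(448,534,zt).round(4))
# predictions for middle m
for m in(-.23,-.235,-.24):
    f=lambda y,z:(proj("wrist",np.array([.515,y,z]))-[195,0])[1]*4+1.5
    print(m,"-ledge %.0f -lip %.0f -wall %.0f | +ledge %.0f +lip %.0f +liplow %.0f +wall %.0f"%(f(m-.047,.059),f(m-.056,.072),f(m-.061,.073),f(m+.047,.059),f(m+.056,.072),f(m+.056,.069),f(m+.061,.073)))
E
```

```text
cam [ 0.51800778 -0.27654627  0.39978813]
-ledge [ 0.5185 -0.27    0.059 ]
-lip [ 0.5187 -0.283   0.072 ]
-ledgeL [ 0.4831 -0.2704  0.059 ]
-ledgeR [ 0.5539 -0.2689  0.059 ]
+ledge [ 0.5138 -0.1765  0.059 ]
+ledge low [ 0.5138 -0.1769  0.055 ]
+lip [ 0.5137 -0.1673  0.072 ]
+lipL [ 0.4793 -0.1672  0.072 ]
+lipR [ 0.5482 -0.166   0.072 ]
+ledgeL [ 0.4796 -0.1768  0.059 ]
+ledgeR [ 0.5496 -0.1749  0.059 ]
+52 [ 0.5136 -0.1615  0.073 ]
+20 [ 0.5134 -0.1522  0.073 ]
plate +y edge [ 0.4884 -0.2896  0.213 ] [ 0.5482 -0.2884  0.213 ]
plate +y edge [ 0.4888 -0.2894  0.216 ] [ 0.5478 -0.2882  0.216 ]
plate +y edge [ 0.4893 -0.2892  0.219 ] [ 0.5473 -0.288   0.219 ]
-0.23 -ledge 454 -lip 487 -wall 505 | +ledge 134 +lip 92 +liplow 95 +wall 74
-0.235 -ledge 471 -lip 505 -wall 523 | +ledge 150 +lip 109 +liplow 112 +wall 91
-0.24 -ledge 489 -lip 523 -wall 541 | +ledge 167 +lip 125 +liplow 128 +wall 108
```

```bash
cat >> h.py <<'E'
M=np.array([.518,-.2233]);PSI=.03
def goal(s,z,a):
    "TCP s metres along mixer y from jaw middle, height z, lean a (-y end up)"
    p=M+s*np.array([-np.sin(PSI),np.cos(PSI)])
    o=ctrl.get_obs();print("s %.4f z %.4f F %s M %s t %.2f"%((o["ee_pos"][:2]-M)@[-np.sin(PSI),np.cos(PSI)],o["ee_pos"][2],np.round(o["force"],2),np.round(o["moment"],2),o["time_s"]))
    to([*p,z],PSI+np.pi/2,-a*np.array([np.cos(PSI),np.sin(PSI),0]))
E
python3 -c "
from h import *
goal(-.013,.14,.17)"
```

```text
s -0.1318 z 0.2201 F [ 0.09 -0.4  -2.86] M [-0.01 -0.17 -0.01] t 7.88
delta [3.96, 0.022, 2.67] [-0.006, -1.622, -0.102]
```

Emit:
{"api": "step_arm", "payload": {"plan": [[[0.6, 0, 0, 0, -0.2, 0], [1.3, 0, 0.4, 0, -0.5, 0], [2, 0, 0.9, 0, -0.8, -0.1], [2.7, 0, 1.4, 0, -1.1, -0.1], [3.3, 0.02, 1.9, 0, -1.4, -0.1], [3.7, 0.02, 2.3, 0, -1.62, -0.1], [3.9, 0.02, 2.55, 0, -1.62, -0.1], [3.96, 0.02, 2.67, 0, -1.62, -0.1]]]}}

```text
time_s: 8.55
ee_pos: [0.5181, -0.2357, 0.1392]
eef_rot: [-3.14, 0.168, 1.601]
force: [0.3, -0.4, -3.3]
grip_width: 0.0393
grip_force: 60.0
```

Emit:
{"api": "step_arm", "payload": {"plan": [[[0, 0, 0, 0, 0, 0], [0, 0, 0, 0, 0, 0], [0, 0, 0, 0, 0, 0], [0, 0, 0, 0, 0, 0]]]}}

```text
time_s: 8.88
ee_pos: [0.5183, -0.238, 0.1404]
eef_rot: [-3.142, 0.17, 1.598]
force: [-0.0, -0.9, -4.1]
grip_width: 0.0397
grip_force: 60.0
```

```bash
python3 - <<'E'
from h import *
goal(-.013,.095,.17);goal(-.013,.0814,.17)
o=ctrl.get_obs();print(o["eef_rot"])
a=ctrl.camera("wrist");cv2.imwrite("pics/w3raw.png",cv2.cvtColor(a,cv2.COLOR_RGB2BGR))
a=a[0:200,180:340];a=np.clip(255*(a/255.)**.6*1.1,0,255).astype(np.uint8)
cv2.imwrite("pics/w3.png",cv2.cvtColor(cv2.resize(a,None,fx=3,fy=3),cv2.COLOR_RGB2BGR))
E
```

```text
s -0.0147 z 0.1404 F [-0.01 -0.92 -4.09] M [ 0.19 -0.07  0.02] t 8.88
delta [0.31, 0.004, 1.481] [-0.004, -0.001, -0.022]
s -0.0147 z 0.1404 F [-0.01 -0.92 -4.09] M [ 0.19 -0.07  0.02] t 8.88
delta [0.387, 0.004, 1.927] [-0.004, -0.001, -0.022]
[-3.14156833  0.16990071  1.59844227]
```

View pics/w3.png

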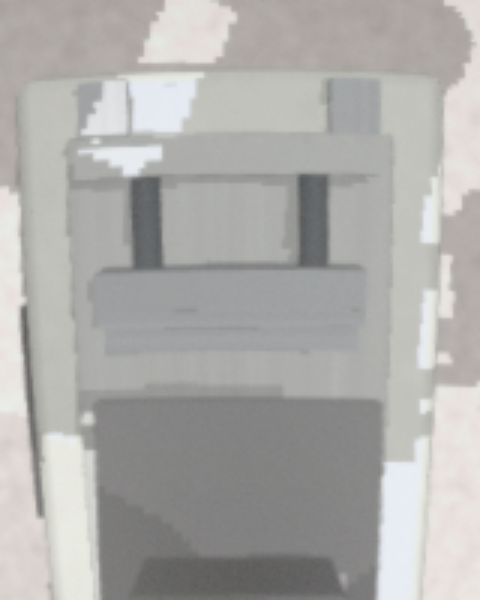

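The view shows jaw_l ahead of the carrier: the ledge's inner edge is at crop row 352, the lip edge at about 325, the jaw's back at 267 and the plate edge at row 399. The plate and jaw are aligned within about 2 mm and 0.02 rad.

```bash
python3 - <<'E'
from h import *
w=lambda x,y,z:at("wrist",(180+(x-1)/3,(y-1)/3),z)
S=lambda P:(P[:2]-M)@[-np.sin(PSI),np.cos(PSI)]
for n,x,y,z in[("ledgeL",107,354,.059),("ledgeR",357,351,.059),("lipL",107,327,.072),("lipR",360,323,.072),("backL",97,269,.073),("backR",362,266,.073),("housL",30,78,.042),("housR",435,76,.042)]:
    P=w(x,y,z);print(n,P.round(4),round(S(P),4))
o=ctrl.get_obs();s0=(o["ee_pos"][:2]-M)@[-np.sin(PSI),np.cos(PSI)]
for a in(-1,1):
    P=w(239+a*143,399,.1404-.0149);print("plate edge rel TCP",S(P)-s0,P)
E
```

```text
ledgeL [ 0.4796 -0.1769  0.059 ] 0.0476
ledgeR [ 0.549  -0.1741  0.059 ] 0.0483
lipL [ 0.4815 -0.1671  0.072 ] 0.0573
lipR [ 0.5476 -0.1642  0.072 ] 0.0582
backL [ 0.4791 -0.1515  0.073 ] 0.0729
backR [ 0.547 -0.149  0.073] 0.0734
housL [ 0.4544 -0.0967  0.042 ] 0.1284
housR [ 0.5697 -0.0931  0.042 ] 0.1286
plate edge rel TCP 0.06499586382955372 [ 0.48670887 -0.17370438  0.1255    ]
plate edge rel TCP 0.06493167960660134 [ 0.54565726 -0.17199961  0.1255    ]
```

```bash
sed -i 's/PSI=.03$/PSI=.035/' h.py; python3 -c "
from h import *
goal(-.013,.0814,.17)"
```

```text
s -0.0145 z 0.1403 F [ 0.79 -1.42 -3.71] M [ 0.19 -0.08 -0.  ] t 8.93
delta [0.38, 0.008, 1.925] [-0.013, -0.002, -0.067]
```

Emit:
{"api": "step_arm", "payload": {"plan": [[[0.1, 0, 0.4, 0, 0, -0.07], [0.2, 0, 0.8, 0, 0, -0.07], [0.25, 0, 1.1, 0, 0, -0.07], [0.3, 0, 1.35, 0, 0, -0.07], [0.33, 0, 1.55, 0, 0, -0.07], [0.36, 0, 1.7, 0, 0, -0.07], [0.37, 0.01, 1.8, 0, 0, -0.07], [0.38, 0.01, 1.85, 0, 0, -0.07]]]}}

```text
time_s: 9.6
ee_pos: [0.5184, -0.2353, 0.0829]
eef_rot: [-3.139, 0.17, 1.607]
force: [0.1, 0.7, -3.1]
grip_width: 0.0399
grip_force: 60.0
```

Emit:
{"api": "step_arm", "payload": {"plan": [[[0, 0, 0.02, 0, 0, 0], [0, 0, 0.04, 0, 0, 0], [0, 0, 0.06, 0, 0, 0], [0, 0, 0.07, 0, 0, 0], [0, 0, 0.07, 0, 0, 0], [0, 0, 0.07, 0, 0, 0]]]}}

```text
time_s: 10.1
ee_pos: [0.5184, -0.2356, 0.0812]
eef_rot: [-3.14, 0.17, 1.607]
force: [-0.7, -0.1, -3.0]
grip_width: 0.0395
grip_force: 60.0
```

```bash
python3 - <<'E'
from h import *
goal(-.004,.0814,.17)
goal(.0126,.0814,.17)
E
```

```text
s -0.0123 z 0.0812 F [-0.7  -0.14 -3.05] M [ 0.2  -0.05 -0.  ] t 10.10
delta [0.272, 0.001, -0.054] [-0.017, -0.003, 0.012]
s -0.0123 z 0.0812 F [-0.7  -0.14 -3.05] M [ 0.2  -0.05 -0.  ] t 10.10
delta [0.817, 0.001, -0.147] [-0.017, -0.003, 0.012]
```

Emit:
{"api": "step_arm", "payload": {"plan": [[[0.05, 0, -0.01, 0, 0, 0], [0.1, 0, -0.02, 0, 0, 0], [0.15, 0, -0.03, 0, 0, 0], [0.2, 0, -0.04, 0, 0, 0], [0.25, 0, -0.05, 0, 0, 0], [0.3, 0, -0.05, 0, 0, 0], [0.33, 0, -0.06, 0, 0, 0], [0.35, 0, -0.06, 0, 0, 0]]]}}

```text
time_s: 10.77
ee_pos: [0.518, -0.225, 0.0811]
eef_rot: [-3.14, 0.17, 1.607]
force: [0.2, -1.9, -3.2]
grip_width: 0.0396
grip_force: 60.0
```

Emit:
{"api": "step_arm", "payload": {"plan": [[[0, 0, 0, 0, 0, 0], [0, 0, 0, 0, 0, 0], [0, 0, 0, 0, 0, 0], [0, 0, 0, 0, 0, 0]]]}}

```text
time_s: 11.1
ee_pos: [0.518, -0.225, 0.0811]
eef_rot: [-3.139, 0.17, 1.607]
force: [0.9, -1.8, -3.5]
grip_width: 0.0396
grip_force: 60.0
```

```bash
python3 - <<'E'
from h import *
goal(.0036,.0814,.17)
E
```

```text
s -0.0017 z 0.0811 F [ 0.88 -1.84 -3.47] M [-0.32 -0.14 -0.01] t 11.10
delta [0.174, 0.002, -0.04] [-0.018, -0.002, 0.011]
```

Emit:
{"api": "step_arm", "payload": {"plan": [[[0.04, 0, -0.01, 0, 0, 0], [0.08, 0, -0.02, 0, 0, 0], [0.12, 0, -0.03, 0, 0, 0], [0.16, 0, -0.035, 0, 0, 0], [0.2, 0, -0.04, 0, 0, 0], [0.24, 0, -0.05, 0, 0, 0], [0.24, 0, -0.05, 0, 0, 0], [0.24, 0, -0.05, 0, 0, 0]]]}}

```text
time_s: 11.77
ee_pos: [0.5177, -0.2176, 0.0813]
eef_rot: [-3.139, 0.17, 1.607]
force: [0.9, -4.9, -5.9]
grip_width: 0.0394
grip_force: 60.0
```

```bash
python3 - <<'E'
from h import *
goal(.0126,.0814,.17)
F=[]
for i in range(4):
    ctrl.camera("wrist");o=ctrl.get_obs();F.append(np.r_[o["force"],o["moment"]])
print(np.mean(F,0).round(2),np.std(F,0).round(2))
E
```

```text
s 0.0057 z 0.0813 F [ 0.93 -4.88 -5.94] M [-0.95 -0.21  0.04] t 11.77
delta [0.228, 0.002, -0.041] [-0.018, -0.0, 0.013]
[ 0.64 -5.06 -5.2  -0.99 -0.25  0.03] [0.54 0.61 0.73 0.01 0.03 0.02]
```

```bash
python3 - <<'E'
from h import *
a=ctrl.camera("wrist");b=cv2.cvtColor(cv2.imread("pics/w3raw.png"),cv2.COLOR_BGR2RGB)
f=lambda a:np.clip(255*(a[60:200,180:340]/255.)**.6*1.1,0,255).astype(np.uint8)
im=np.hstack([f(b),f(a)]);cv2.imwrite("pics/w4.png",cv2.cvtColor(cv2.resize(im,None,fx=2.5,fy=4),cv2.COLOR_RGB2BGR))
E
```

```text
(no output)
```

View pics/w4.png

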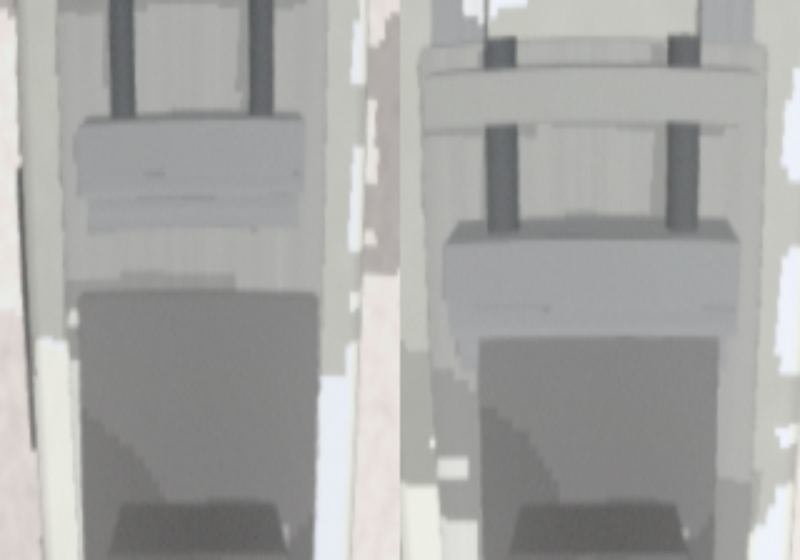

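The right half shows the plate end under jaw_l's lip (lip edge at row 336) and the jaw moved outwards. The block edge is at row 503 in both halves, so nothing has slipped in the grip.

```bash
python3 - <<'E'
from h import *
S=lambda P:(P[:2]-M)@[-np.sin(PSI),np.cos(PSI)]
for x,y,z in((455,335,.072),(735,334,.072),(455,241,.073),(735,238,.073)):
    print(S(at("wrist",(180+(x-400)/2.5,60+(y-2)/4),z)))
goal(.0126,.0809,.17)
E
```

```text
0.06528199102969527
0.06558284879199691
0.08010935372688753
0.08067706099290557
s 0.0056 z 0.0813 F [ 0.91 -5.42 -6.39] M [-1.02 -0.24  0.08] t 12.02
delta [0.232, 0.003, -0.025] [-0.018, -0.0, 0.013]
```

Emit:
{"api": "step_arm", "payload": {"plan": [[[0.04, 0, 0, 0, 0, 0], [0.08, 0, 0, 0, 0, 0], [0.12, 0, -0.01, 0, 0, 0], [0.16, 0, -0.01, 0, 0, 0], [0.19, 0, -0.02, 0, 0, 0], [0.22, 0, -0.025, 0, 0, 0], [0.235, 0, -0.025, 0, 0, 0], [0.235, 0, -0.025, 0, 0, 0]]]}}

```text
time_s: 12.68
ee_pos: [0.5175, -0.211, 0.0813]
eef_rot: [-3.14, 0.171, 1.607]
force: [0.2, -8.9, -2.6]
grip_width: 0.0394
grip_force: 60.0
```

```bash
python3 - <<'E'
from h import *
goal(.0125,.0785,.13)
goal(.0122,.0759,.085)
goal(.0118,.073,.04)
goal(.0112,.0699,0)
F=[]
for i in range(4):
    a=ctrl.camera("wrist");o=ctrl.get_obs();F.append(np.r_[o["force"],o["moment"]])
print(np.mean(F,0).round(2),np.std(F,0).round(2))
g=cv2.cvtColor(a,cv2.COLOR_RGB2GRAY)[:,225:300].astype(float).mean(1)
S=lambda P:(P[:2]-M)@[-np.sin(PSI),np.cos(PSI)]
for y in range(110,160):
  if abs(g[y+1]-g[y-1])>6:print(y,(g[y+1]-g[y-1]).round(1),round(S(at("wrist",(260,y),.072)),4))
E
```

```text
s 0.0123 z 0.0813 F [ 0.18 -8.9  -2.64] M [-1.57  0.07  0.  ] t 12.68
delta [0.023, 0.002, 0.089] [-0.016, 0.39, 0.013]
s 0.0123 z 0.0813 F [ 0.18 -8.9  -2.64] M [-1.57  0.07  0.  ] t 12.68
delta [0.028, 0.002, 0.177] [-0.016, 0.82, 0.012]
s 0.0123 z 0.0813 F [ 0.18 -8.9  -2.64] M [-1.57  0.07  0.  ] t 12.68
delta [0.031, 0.002, 0.274] [-0.017, 1.25, 0.012]
s 0.0123 z 0.0813 F [ 0.18 -8.9  -2.64] M [-1.57  0.07  0.  ] t 12.68
delta [0.029, 0.002, 0.379] [-0.017, 1.632, 0.012]
[-0.47 -8.13 -3.12 -1.53  0.03  0.05] [0.76 0.45 0.76 0.04 0.02 0.02]
112 -8.9 0.0907
113 -23.1 0.0901
114 -25.7 0.0895
115 -11.3 0.0889
119 26.4 0.0865
120 29.7 0.0859
121 7.2 0.0853
143 -21.0 0.0717
144 -28.5 0.0711
145 -11.2 0.0705
```

Emit:
{"api": "step_arm", "payload": {"plan": [[[0.02, 0, 0, 0, 0, 0], [0.04, 0, 0, 0, 0, 0], [0.04, 0, 0.03, 0, 0.13, 0], [0.04, 0, 0.06, 0, 0.26, 0], [0.04, 0, 0.089, 0, 0.39, 0], [0.04, 0, 0.12, 0, 0.53, 0], [0.04, 0, 0.15, 0, 0.68, 0], [0.038, 0, 0.177, 0, 0.82, 0]]]}}

```text
time_s: 13.55
ee_pos: [0.5175, -0.211, 0.0758]
eef_rot: [-3.14, 0.084, 1.607]
force: [0.3, -8.1, -4.9]
grip_width: 0.0397
grip_force: 60.0
```

```bash
python3 - <<'E'
from h import *
goal(.0121,.073,.04)
goal(.0119,.0699,0)
F=[]
for i in range(4):
    a=ctrl.camera("wrist");o=ctrl.get_obs();F.append(np.r_[o["force"],o["moment"]])
print(np.mean(F,0).round(2),np.std(F,0).round(2))
S=lambda P:(P[:2]-M)@[-np.sin(PSI),np.cos(PSI)]
g=cv2.cvtColor(a,cv2.COLOR_RGB2GRAY)[:,225:300].astype(float).mean(1)
for y in range(100,160):
  if abs(g[y+1]-g[y-1])>6:print(y,(g[y+1]-g[y-1]).round(1),round(S(at("wrist",(260,y),.072)),4))
E
```

```text
s 0.0123 z 0.0758 F [ 0.29 -8.12 -4.91] M [-1.8  -0.01  0.1 ] t 13.55
delta [0.001, 0.002, 0.092] [-0.016, 0.424, 0.01]
s 0.0123 z 0.0758 F [ 0.29 -8.12 -4.91] M [-1.8  -0.01  0.1 ] t 13.55
delta [0.003, 0.002, 0.196] [-0.016, 0.806, 0.01]
[-0.29 -8.98 -3.09 -1.78 -0.03  0.11] [0.37 0.22 1.05 0.03 0.03 0.04]
101 -14.9 0.0976
102 -27.9 0.097
103 -13.5 0.0964
104 9.3 0.0959
105 9.9 0.0953
114 -17.2 0.0899
115 -29.1 0.0893
116 -19.5 0.0887
118 33.1 0.0875
119 28.2 0.0869
142 -16.9 0.073
143 -32.3 0.0724
144 -17.4 0.0718
```

Emit:
{"api": "step_arm", "payload": {"plan": [[[0, 0, 0.03, 0, 0.14, 0], [0, 0, 0.06, 0, 0.28, 0], [0, 0, 0.09, 0, 0.42, 0], [0, 0, 0.12, 0, 0.54, 0], [0, 0, 0.15, 0, 0.65, 0], [0, 0, 0.175, 0, 0.74, 0], [0, 0, 0.19, 0, 0.8, 0], [0, 0, 0.19, 0, 0.8, 0]]]}}

```text
time_s: 14.42
ee_pos: [0.5176, -0.2117, 0.0701]
eef_rot: [-3.14, 0.001, 1.607]
force: [-1.4, -8.8, -1.5]
grip_width: 0.0398
grip_force: 60.0
```

```bash
python3 - <<'E'
from h import *
goal(.0119,.069,0)
F=[]
for i in range(4):
    a=ctrl.camera("wrist");o=ctrl.get_obs();F.append(np.r_[o["force"],o["moment"]])
print(np.mean(F,0).round(2),np.std(F,0).round(2))
S=lambda P:(P[:2]-M)@[-np.sin(PSI),np.cos(PSI)]
g=cv2.cvtColor(a,cv2.COLOR_RGB2GRAY)[:,225:300].astype(float).mean(1)
for y in range(90,160):
  if abs(g[y+1]-g[y-1])>6:print(y,(g[y+1]-g[y-1]).round(1),round(S(at("wrist",(260,y),.072)),4))
a=ctrl.camera("scene");u,v=map(int,proj("scene",np.array([.518,-.223,.07])));c=a[v-50:v+50,u-66:u+66]
cv2.imwrite("pics/s5.png",cv2.cvtColor(cv2.resize(c,None,fx=6,fy=6,interpolation=cv2.INTER_CUBIC),cv2.COLOR_RGB2BGR))
E
```

```text
s 0.0116 z 0.0701 F [-1.38 -8.76 -1.52] M [-1.62  0.17  0.18] t 14.42
delta [0.011, 0.001, 0.038] [-0.014, 0.012, 0.007]
[-0.97 -9.   -1.92 -1.82  0.15  0.16] [0.53 1.01 0.25 0.02 0.04 0.02]
90 16.3 0.1039
100 -7.1 0.0979
101 -31.1 0.0973
102 -44.3 0.0967
103 -10.9 0.0961
104 9.6 0.0955
106 7.7 0.0943
107 7.1 0.0937
110 -7.1 0.0919
115 -7.1 0.0889
116 -6.4 0.0883
117 16.5 0.0877
118 21.9 0.0871
126 -7.5 0.0823
127 -6.7 0.0817
141 -16.5 0.0733
142 -38.0 0.0727
143 -22.2 0.0721
```

View pics/s5.png

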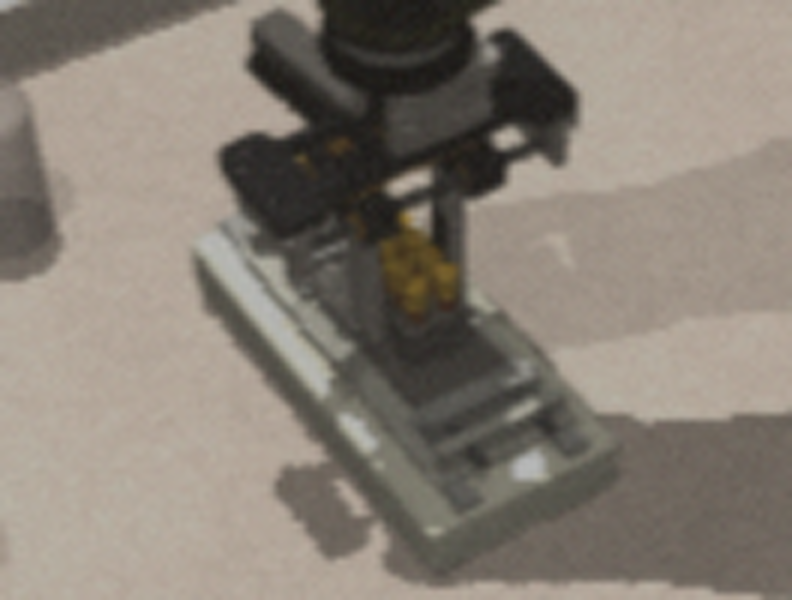

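The view shows the carrier level between the jaws with jaw_l open about 15 mm. Nothing is holding it up, so I'll lower it the last millimetre and ease it back.

Emit:
{"api": "step_arm", "payload": {"plan": [[[0, 0, 0.005, 0, 0, 0], [0, 0, 0.01, 0, 0, 0], [0, 0, 0.015, 0, 0, 0], [0, 0, 0.02, 0, 0, 0], [0, 0, 0.025, 0, 0, 0], [0, 0, 0.03, 0, 0, 0], [0, 0, 0.03, 0, 0, 0], [0, 0, 0.03, 0, 0, 0]]]}}

```text
time_s: 15.33
ee_pos: [0.5178, -0.2116, 0.0697]
eef_rot: [-3.141, 0.002, 1.607]
force: [-1.7, -8.4, 0.2]
grip_width: 0.0396
grip_force: 60.0
```

```bash
cat >> h.py <<'E'
def look():
    F=[]
    for i in range(6):
        a=ctrl.camera("wrist");o=ctrl.get_obs();F.append(np.r_[o["force"],o["moment"]])
    print(np.mean(F,0).round(2),np.std(F,0).round(2))
    S=lambda P:(P[:2]-M)@[-np.sin(PSI),np.cos(PSI)]
    g=cv2.cvtColor(a,cv2.COLOR_RGB2GRAY)[:,225:300].astype(float).mean(1)
    for y in range(90,180):
        if abs(g[y+1]-g[y-1])>12:print(y,(g[y+1]-g[y-1]).round(1),round(S(at("wrist",(260,y),.072)),4))
E
python3 -c "
from h import *
goal(.004,.0693,0);look()"
```

```text
s 0.0117 z 0.0697 F [-1.7  -8.44  0.25] M [-1.56  0.26  0.16] t 15.33
delta [-0.256, -0.006, 0.012] [-0.01, 0.018, 0.01]
[-1.36 -8.84  0.97 -1.57  0.22  0.16] [0.3  0.41 0.34 0.02 0.03 0.04]
90 14.4 0.1038
101 -32.0 0.0972
102 -42.1 0.0967
117 17.9 0.0877
118 19.7 0.0871
141 -16.9 0.0734
142 -38.0 0.0728
143 -22.0 0.0722
```

Emit:
{"api": "step_arm", "payload": {"plan": [[[-0.03, 0, 0, 0, 0, 0], [-0.06, 0, 0, 0, 0, 0], [-0.09, 0, 0, 0, 0, 0], [-0.12, 0, 0, 0, 0, 0], [-0.15, 0, 0, 0, 0, 0], [-0.18, 0, 0, 0, 0, 0], [-0.21, 0, 0, 0, 0, 0], [-0.23, 0, 0, 0, 0, 0]]]}}

```text
time_s: 16.3
ee_pos: [0.518, -0.2182, 0.0694]
eef_rot: [-3.14, 0.001, 1.607]
force: [-0.2, -6.3, -1.2]
grip_width: 0.0396
grip_force: 60.0
```

```bash
python3 -c "
from h import *
goal(.0015,.0695,0);look()"
```

```text
s 0.0051 z 0.0694 F [-0.2  -6.29 -1.18] M [-1.04 -0.09  0.06] t 16.30
delta [-0.121, -0.006, -0.003] [-0.011, 0.01, 0.009]
[ 0.07 -6.36 -1.16 -1.15 -0.04  0.13] [0.44 0.36 0.32 0.02 0.01 0.03]
90 -20.6 0.0973
91 -72.0 0.0967
92 -41.2 0.0962
93 31.7 0.0956
94 21.4 0.095
117 16.8 0.0813
118 18.5 0.0807
141 -17.7 0.0669
142 -38.1 0.0663
143 -21.1 0.0657
```

Emit:
{"api": "step_arm", "payload": {"plan": [[[-0.03, 0, 0, 0, 0, 0], [-0.06, 0, 0, 0, 0, 0], [-0.08, 0, 0, 0, 0, 0], [-0.1, 0, 0, 0, 0, 0], [-0.12, 0, 0, 0, 0, 0], [-0.13, 0, 0, 0, 0, 0], [-0.13, 0, 0, 0, 0, 0], [-0.13, 0, 0, 0, 0, 0]]]}}

```text
time_s: 17.27
ee_pos: [0.518, -0.2215, 0.069]
eef_rot: [-3.14, 0.0, 1.607]
force: [1.5, -1.9, -0.4]
grip_width: 0.0394
grip_force: 60.0
```

```bash
python3 -c "
from h import *
goal(.000,.0695,0);look()"
```

```text
s 0.0018 z 0.0690 F [ 1.48 -1.88 -0.42] M [-0.32 -0.47  0.09] t 17.27
delta [-0.06, -0.003, -0.017] [-0.016, 0.001, 0.01]
[ 2.73 -1.54  0.16 -0.29 -0.62  0.1 ] [0.55 0.45 0.37 0.03 0.06 0.03]
117 21.4 0.0778
118 14.6 0.0772
141 -18.3 0.0635
142 -39.1 0.0629
143 -21.1 0.0623
```

Emit:
{"api": "step_arm", "payload": {"plan": [[[-0.02, 0, 0, 0, 0, 0], [-0.04, 0, 0, 0, 0, 0], [-0.05, 0, 0, 0, 0, 0], [-0.05, 0, 0, 0, 0, 0], [-0.05, 0, 0, 0, 0, 0], [-0.05, 0, 0, 0, 0, 0]]]}}

```text
time_s: 18.07
ee_pos: [0.5181, -0.2231, 0.069]
eef_rot: [-3.14, 0.0, 1.607]
force: [4.3, -0.4, 0.9]
grip_width: 0.0394
grip_force: 60.0
```

```bash
python3 -c "
from h import *
goal(.000,.0695,0);look()"
```

```text
s 0.0002 z 0.0690 F [ 4.32 -0.44  0.91] M [-0.14 -1.04  0.18] t 18.07
delta [-0.008, -0.002, -0.018] [-0.016, 0.001, 0.009]
[ 4.76 -0.59  0.5  -0.09 -1.16  0.13] [0.65 0.35 0.47 0.04 0.04 0.03]
117 21.3 0.0763
118 12.9 0.0757
141 -18.3 0.062
142 -37.8 0.0614
143 -21.0 0.0608
```

Emit:
{"api": "step_arm", "payload": {"plan": [[[0, 0.01, 0, 0, 0, 0], [0, 0.02, 0, 0, 0, 0], [0, 0.02, 0, 0, 0, 0], [0, 0.02, 0, 0, 0, 0]]]}}

```text
time_s: 18.7
ee_pos: [0.5181, -0.2231, 0.0689]
eef_rot: [-3.139, -0.0, 1.607]
force: [-1.5, -0.6, 5.6]
grip_width: 0.0395
grip_force: 60.0
```

```bash
python3 - <<'E'
from h import *
goal(.000,.0695,0);look()
a=ctrl.camera("wrist")[60:260,160:360];a=np.clip(255*(a/255.)**.6*1.1,0,255).astype(np.uint8)
cv2.imwrite("pics/w6.png",cv2.cvtColor(cv2.resize(a,(600,600),interpolation=cv2.INTER_CUBIC),cv2.COLOR_RGB2BGR))
E
```

```text
s 0.0002 z 0.0689 F [-1.49 -0.58  5.59] M [-0.15  0.07  0.14] t 18.70
delta [-0.008, -0.003, -0.018] [-0.029, -0.002, 0.008]
[-1.24 -0.61  4.92 -0.12  0.06  0.15] [0.27 0.73 0.28 0.03 0.02 0.01]
117 20.5 0.0763
118 13.1 0.0757
141 -18.2 0.062
142 -37.4 0.0614
143 -20.9 0.0608
```

View pics/w6.png

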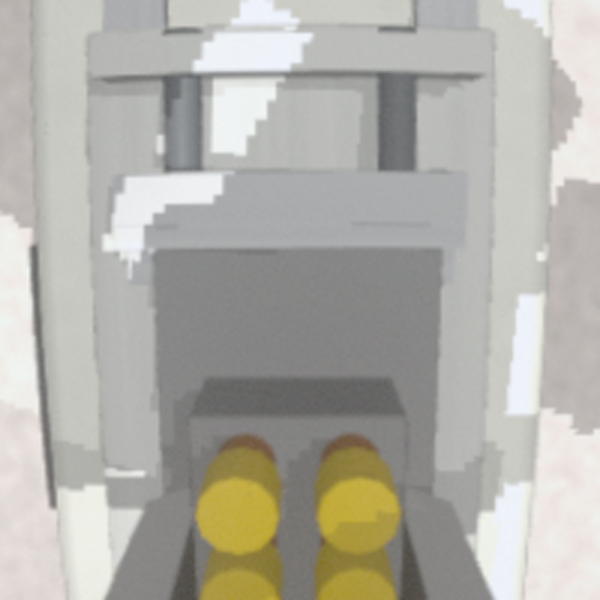

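The plate sits under jaw_l's lip and is level and aligned, and by both force and camera the jaw is about 4 mm open. I'll take off the downward press and let go.

Emit:
{"api": "step_arm", "payload": {"plan": [[[0, 0, -0.005, 0, 0, 0], [0, 0, -0.01, 0, 0, 0], [0, 0, -0.01, 0, 0, 0], [0, 0, -0.01, 0, 0, 0]]]}}

```text
time_s: 19.38
ee_pos: [0.5181, -0.223, 0.0689]
eef_rot: [-3.138, -0.0, 1.607]
force: [-2.0, -1.1, 2.4]
grip_width: 0.0399
grip_force: 60.0
```

Emit:
{"api": "step_arm", "payload": {"plan": [[[0, 0, 0, 0, 0, 0], [0, 0, 0, 0, 0, 0]]], "squeeze": 10}}

```text
time_s: 19.55
ee_pos: [0.5181, -0.223, 0.069]
eef_rot: [-3.138, -0.0, 1.607]
force: [-4.3, -0.3, 2.5]
grip_width: 0.04
grip_force: 10.0
```

Emit:
{"api": "step_arm", "payload": {"plan": [[[0, 0, 0, 0, 0, 0], [0, 0, 0, 0, 0, 0], [0, 0, 0, 0, 0, 0], [0, 0, 0, 0, 0, 0], [0, 0, 0, 0, 0, 0], [0, 0, 0, 0, 0, 0]]], "grip": 0.62}}

```text
time_s: 20.05
ee_pos: [0.5185, -0.223, 0.0692]
eef_rot: [-3.14, -0.0, 1.607]
force: [0.4, -0.2, 0.1]
grip_width: 0.0586
grip_force: 0.0
```

```bash
python3 -c "
from h import *
goal(.000,.0695,0);look();print(ctrl.get_obs()['grip_width'])"
```

```text
s 0.0003 z 0.0692 F [ 0.35 -0.25  0.11] M [-0.11 -0.1   0.01] t 20.05
delta [-0.009, -0.019, -0.011] [-0.019, -0.001, 0.009]
[ 0.33 -0.05  0.05 -0.03 -0.08  0.01] [0.77 0.63 0.43 0.02 0.01 0.02]
118 23.5 0.0757
142 -38.4 0.0614
143 -32.9 0.0608
0.058029219484467306
```

Emit:
{"api": "step_arm", "payload": {"plan": [[[0, 0, -0.2, 0, 0, 0], [0, 0, -0.6, 0, 0, 0], [0, 0, -1.2, 0, 0, 0], [0, 0, -2, 0, 0, 0], [0, 0, -3, 0, 0, 0], [0, 0, -4, 0, 0, 0], [0, 0, -5, 0, 0, 0], [0, 0, -5.5, 0, 0, 0]]]}}

```text
time_s: 21.02
ee_pos: [0.5194, -0.2233, 0.2394]
eef_rot: [3.139, 0.003, 1.607]
force: [-0.2, -0.9, -0.3]
grip_width: 0.0581
grip_force: 0.0
```

Emit:
{"api": "step_arm", "payload": {"plan": [[[-1, 0, 0, 0, 0, 0], [-2, 0, 0, 0, 0, 0], [-2.5, 0, 0, 0, 0, 0], [-2.5, 0, 0, 0, 0, 0], [-2.5, 0, 0, 0, 0, 0], [-2.5, 0, 0, 0, 0, 0]]]}}

```text
time_s: 21.52
ee_pos: [0.5216, -0.2971, 0.2344]
eef_rot: [-3.139, -0.0, 1.607]
force: [-0.1, -0.5, 0.2]
grip_width: 0.0585
grip_force: 0.0
```

```bash
python3 - <<'E'
from h import *
o=ctrl.get_obs();print(o["ee_pos"],o["eef_rot"])
a=ctrl.camera("wrist")
u,v=map(int,proj("wrist",np.array([.518,-.223,.07])));print(u,v,[proj("wrist",np.array([.518,-.223+d,z])).round(1).tolist() for d,z in((-.047,.059),(-.06,.072),(.06,.072))])
c=a[max(0,v-75):v+75,u-75:u+75];print(max(0,v-75),u-75,c.shape);c=np.clip(255*(c/255.)**.6*1.1,0,255).astype(np.uint8)
cv2.imwrite("pics/w7.png",cv2.cvtColor(cv2.resize(c,None,fx=4,fy=4,interpolation=cv2.INTER_LINEAR),cv2.COLOR_RGB2BGR))
E
```

```text
[ 0.52156647 -0.29706862  0.23441258] [-3.13945479e+00 -3.38383901e-04  1.60702384e+00]
258 116 [[257.5, 155.6], [257.1, 168.2], [261.0, 65.1]]
41 183 (150, 150, 3)
```

View pics/w7.png

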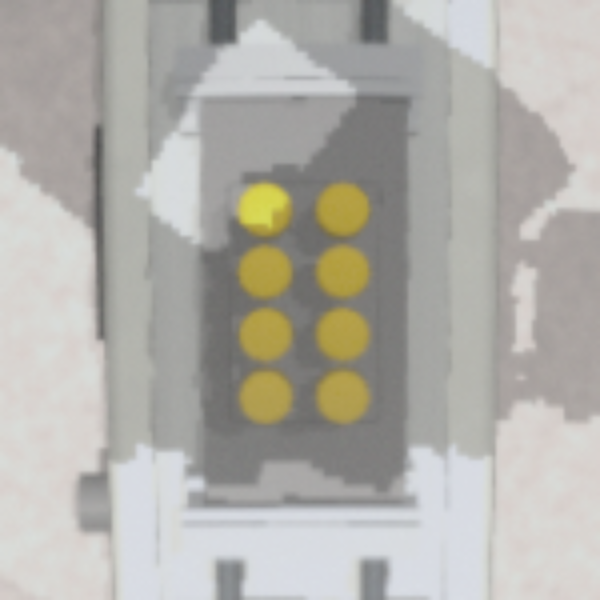

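```bash
python3 - <<'E'
from h import *
S=lambda P:(P[:2]-M)@[-np.sin(PSI),np.cos(PSI)]
w=lambda x,y,z:at("wrist",(183+(x-1.5)/4,41+(y-1.5)/4),z)
for n,y,z in(("lipL",95,.072),("lipR",496,.072),("lipR",505,.072),("block+",178,.095),("block-",425,.095),("backL",46,.073)):
    print(n,round(S(w(305,y,z))*1000,1))
print([w(x,300,.065)[:2].round(4).tolist() for x in(203,408)])
a=ctrl.camera("wrist");g=cv2.cvtColor(a,cv2.COLOR_RGB2GRAY)[:,240:280].astype(float).mean(1)
for y in range(45,185):
    if abs(g[y+1]-g[y-1])>7:print(y,round(g[y+1]-g[y-1],1),round(S(at("wrist",(259,y),.072))*1000,1))
E
```

```text
lipL 61.1
lipR -55.4
lipR -58.1
block+ 34.6
block- -31.9
backL 75.5
[[0.4881, -0.2227], [0.5477, -0.2204]]
48 9.7 80.6
49 7.9 79.4
51 9.5 77.0
52 9.0 75.8
59 -13.6 67.5
61 21.5 65.1
63 -19.6 62.7
64 -57.8 61.5
65 -36.0 60.3
82 -9.6 40.4
83 -10.0 39.3
86 10.2 35.8
87 26.1 34.6
88 19.5 33.5
89 8.7 32.3
96 -10.2 24.2
97 -18.5 23.1
98 -18.7 21.9
99 -13.8 20.7
102 13.2 17.3
103 15.3 16.1
104 10.0 15.0
113 -8.0 4.6
114 -12.2 3.5
115 -10.5 2.3
118 14.3 -1.1
119 15.5 -2.3
120 8.2 -3.4
129 -9.3 -13.8
130 -11.2 -15.0
131 -7.9 -16.1
133 9.6 -18.4
134 13.8 -19.6
135 10.0 -20.7
144 -7.1 -31.2
145 -12.6 -32.3
146 -11.4 -33.5
156 11.9 -45.2
157 8.3 -46.4
161 11.6 -51.1
162 14.9 -52.3
163 7.8 -53.5
164 -9.6 -54.6
165 -28.6 -55.8
166 -7.7 -57.0
167 61.6 -58.2
168 77.5 -59.4
169 26.9 -60.6
170 -12.8 -61.8
171 -14.0 -63.0
172 11.2 -64.2
173 15.3 -65.4
179 -7.9 -72.6
180 -18.3 -73.8
181 -17.0 -75.0
```

The carrier sits level under both lips. The lips are at +61.4 and -58.9 mm, a spacing of 120.3 mm against 120 expected with both jaws 4 mm open, so it is centred within about 1 mm. I'm handing in.

```bash
python3 -c "
from station import ctrl
print(ctrl.hand_in())"
```

```text
the job is handed in; nothing more can be done
None
```

The carrier is clipped level under both lips, centred to within about 1 mm by camera and force readings, released and handed in at about 22 s; the hand-in gave no verdict.

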